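# Seat the measuring cell in the corner of the test fixture and hold it on its contacts

### The job

Pick up the longer of the two aluminium measuring-cell blocks by its black grip rib, lay it flat on the test fixture and push it fully home into the corner: its long side flush against the long rail and its end flush against the short rail, with both sprung contact pins pressed in. Finish while still holding the block pressed against both rails; do not let go, because the pins would push it out again. Leave the shorter block and the other things on the bench where they stand.

Things in the scene. Friction and masses are not known exactly. Their poses are not given: they have to be found in the camera images.
- cell_centre (a point): Centre of the longer measuring-cell block, half-way up (28 mm above its underside). The block is a bare aluminium body 64 (its x) x 44 (its y) x 26 mm high, about 0.25 kg, with a black grip rib 42 (x) x 14 (y) x 30 mm high standing along the middle of its top, so 56 mm high in all. Grasp the rib across its 14 mm. The block is the same turned by half a turn; axes x along the long side, z up. It starts flat on the bench.
- cell_spare: The shorter block, to be left alone: the same make but 44 x 44 x 26 mm with a 34 x 14 x 30 mm rib. Origin at the centre of its underside.
- nest: Test fixture, fixed to the bench: a dark steel plate 140 (its x) x 120 (its y) x 10 mm with two aluminium rails, 20 mm high above the plate and 12 mm thick, at a right angle at its +x, +y corner. Origin at the centre of the plate's underside, z up. Its yaw varies, up to about 0.5 rad.
- nest_corner (a point): Inner corner of the fixture, where the planes of the two rail faces meet, on the plate's upper face (10 mm above the bench); axes as the fixture's. The clear space lies to -x and -y of it. Fully home, the block has its long side along the fixture's x and its centre 32 mm to -x, 22 mm to -y and 28 mm above this point.
- rail_long: The long rail, along the fixture's x: its inner face looks to the fixture's -y and runs from 90 to 5 mm to -x of the corner point. Origin under its middle.
- rail_short: The short rail, along the fixture's y: its inner face looks to the fixture's -x and runs from 63 to 3 mm to -y of the corner point. Origin under its middle. Metal slides easily on the fixture (friction about 0.25). For both rails: a steady push of 10 to 15 N towards each rail, with little push downward, seats the block and holds it against the pins; a push that slackens lets the pins move it back.
- pin_long (a joint): Sprung brass contact pin (8 mm, round tip) that stands 5 mm out of the long rail's face, 50 mm to -x of the corner point and 12 mm above the plate. Value in m: 0 out, 0.005 level with the rail face (reads about 0.0045 when the block is pressed home). Its spring pushes back with 1.6 N at first and 3.6 N when level.
- pin_short (a joint): The same kind of pin in the short rail's face, 33 mm to -y of the corner point and 12 mm above the plate. Value in m: 0 out, 0.005 level with the rail face; same spring.
- stray_pen: Marker pen lying on the bench near its front edge, 127 x 12 x 14 mm (bystander).
- stray_vial: Small glass vial with black cap, 25 mm across, 53 mm high (bystander).
- stray_jar_w: Low glass jar with white lid, 52 mm across, 75 mm high (bystander).
- stray_jar_s: Low glass jar with grey lid, 52 mm across, 79 mm high (bystander).
- stray_beaker: Small glass beaker, 59 mm across, 68 mm high (bystander).
Mind the look-alikes: they are no part of the job. What is shaped like the part that bears cell_centre but orange or turquoise is not meant.

How it is judged (in metres and radians):
On the way:
1. the longer block is lifted off the bench (height (world z) of cell_centre above 0.046 m), for 0.1 s.
At the end, for the whole second after the job is handed in: For the last second the longer block is at rest on the plate (height +3.5 mm, tilt 0.05 rad), square to the fixture (0.04 rad), within 2.5 mm of the corner both ways, pressing each rail with over 0.5 N, both pins in by over 3.8 of 5 mm, fingers still on it with over 0.5 N (value of joint each of pin_long, pin_short above 0.0038 m and contact force between cell and rail_long above 0.5 N and contact force between cell and rail_short above 0.5 N and contact force between the fingers and cell above 0.5 N and x of cell_centre in the frame of nest_corner between -0.0345 and -0.029 m and y of cell_centre in the frame of nest_corner between -0.0245 and -0.019 m and z of cell_centre in the frame of nest_corner below 0.0315 m and angle between the x axis of cell_centre and the x axis of nest, either way round below 0.04 rad and angle between cell_centre's own z axis and vertical below 0.05 rad and linear speed of cell below 0.02 m/s); the arm keeps its last pose, push and grip.
It fails at once if the shorter block or another thing on the bench is moved by more than 30 mm (distance of any of stray_pen, stray_vial, stray_jar_w, stray_jar_s, stray_beaker, cell_spare from where it was at the start of the episode above 0.03 m).
It also fails if it takes over 48 s, if anything falls off the work surface, if the arm or the gripper's body presses on something with over 40 N, if the wrist force passes 120 N, or if a joint passes its speed limit or range.

### The arm

A 6-joint arm with a two-finger parallel gripper is mounted at the origin on a cart in front of the work surface, level with it; the furniture and walls round the work are solid. World frame = base frame: x ahead of the robot, y to its left, z up, the work surface at z = 0. Lengths are in m, angles in degrees, forces in N, time in s.
With the tool pointing down it reaches from about 0.35 to 0.875 m from the base axis. Payload 4.2 kg.
Tool frame: the origin (TCP) lies midway between the tips of the shut fingers; the grasp point (between the pads) lies 19 mm behind it; z points along the fingers, y is the line along which they close (so a half turn about z gives the same grasp; the last joint's range is limited). The gripper opens to 87 mm and grips with 3 to 60 N. Pads are 19 mm wide; open, the fingers measure 117 mm over their backs; the gripper's body (75 mm by 190 mm) begins 51 mm behind the grasp point.
Start: joints at [78.415, 22.042, 0.453, 0, -68.411, -14.817], TCP at [0.278, 0.56, 0.223] pointing down, gripper open.
Joint ranges: [-179.83, 179.83], [-69.29, 118.12], [-61.27, 80.66], [-181.25, 117.63], [-171.15, -9.14], [-177.46, 177.46]. Speed limits (degrees/s): [159.86, 159.86, 180, 180, 180, 180].

### API

Orientations are given as a 3x3 rotation matrix whose columns are the frame's x, y, z axes.
In Python, from station import sense, capture, finish_job, silhouettes, landmark_of gives the robot as it stands.
- The arm moves only by the tool step_arm, never from a script. Its arguments are lists of equal length, an entry for each row: "linear": the shift along the tool's x, y, z in mm, a list of three; "delta_rot": the turn, a rotation vector about the tool's x, y, z in rad, a list of three; "grip": the finger opening in mm, from 0 to 87. A call has 1 to 10 rows; each row shifts and turns the commanded pose from where the row before left it, along the tool's axes as they then stand; what a row does not reach is not made up. A row lasts 1/8 s, in which the tool goes at most 62.5 mm and 10.7 degrees, less where a joint would pass 70% of its speed; a pose out of reach is approached as far as the arm can. A call with a gripper value outside its range is refused whole. The fingers move at their own pace and stop on an object; the grip force is fixed at half the most. Time passes only in rows, so rows that do not move let the fingers close. It gives the time, the measured TCP pose, the force, the opening and the grip force at its end, in the units of the state.
- sense(): the state, without advancing time (a new reading comes with each control period).
- capture(name): name is "scene" or "top" or "wrist"; returns a dict with "img" (400x640x3 uint8, red, green, blue), "fx", "fy", "cx", "cy" (pixels), "world_to_cam" (4x4, takes a point from world to camera coordinates); the wrist camera has in their place "mount" (4x4, takes a point from camera to tool coordinates, whose origin is the TCP and whose axes are the flange's). Camera axes: x right, y up, looking along -z (the intrinsics and any distortion apply to the point x, -y, -z); pixel columns grow to the right and rows downward; lengths in m; the calibration is good to about 2 mm. A picture is of the moment at which its call begins: read the wrist's pose just before it. There is no depth.
- finish_job(): hands the job in; it is judged then, once.
Trained networks look in the newest picture that a camera, given by its name, has taken for a name from the list of things; names that differ only in an ending like _2 or _b are one class to them, and where a whole thing is asked for, a point or a joint stands for the part that bears it (a point fixed in the world has none). Each returns a list of dicts, best first, with "score" (0 to 1); they miss things now and then, are a little off and sometimes report something else, mostly with a low value. They report only what shows in the picture. A call takes as long as a camera call. They do not tell look-alikes from the thing itself.
- silhouettes(camera, label): "mask" (400x640 bool, what is visible of it) and "point" ([column, row] in pixels, amid what is visible of it).
- landmark_of(camera, label): "point" ([column, row] in pixels: a listed point, or the origin of a listed thing).
The state is a dict: "time_s": time; "joints": joint angles; "joint_velocities": joint speeds; "effort": joint torques, N m; "tcp_pos": TCP position; "ee_rot": TCP orientation; "wrist_force": force on the tool from outside, world axes, zero at the start; "moment": the same for the moment, N m; "gripper_width": opening from 0.0 (shut) to 1.0 (fully open); "gripper_force": force on a finger pad.
Only numpy, scipy, OpenCV 4.12 (cv2) and the standard library are available. Lean on these libraries where they do the work, as an engineer would, in place of code of your own. Each camera call takes 0.05 s, during which the arm holds its last target. There are 200 camera calls.

## Working session

There is one attempt and no reset: what is moved stays moved. The work goes in short steps, Python scripts to look and compute and a tool call to move; the robot and the scene stay as the last step left them, time stands still between calls to the robot, and variables do not carry over. Pictures are saved under pics/ and viewed, at most 10 in all, crops included, and the job is handed in when it is done.

Besides the shell and the picture viewer there is one more tool, called after "Call:" as a command line: name --argument value ..., lists and objects as JSON in quotes. step_arm: Moves the arm, as the interface text tells. Its arguments: {"type":"object","properties":{"linear":{"type":"array"},"delta_rot":{"type":"array"},"grip":{"type":"array"}},"required":["linear","delta_rot","grip"]}

```bash
mkdir -p pics
cat > h.py <<'E'
import numpy as np, cv2
from station import sense, capture, finish_job, silhouettes, landmark_of
def ray(c,px):
    p=cv2.undistortPoints(np.array([[px]],float),np.array([[c['fx'],0,c['cx']],[0,c['fy'],c['cy']],[0,0,1]]),np.array(c.get('dist',np.zeros(5)),float))[0,0]
    T=np.linalg.inv(c['world_to_cam']) if 'world_to_cam' in c else c['T']
    return T[:3,3],T[:3,:3]@np.array([p[0],-p[1],-1])
def onz(c,px,z):
    o,d=ray(c,px); return o+d*(z-o[2])/d[2]
def proj(c,P):
    W=c['world_to_cam'] if 'world_to_cam' in c else np.linalg.inv(c['T'])
    q=W[:3,:3]@np.array(P)+W[:3,3]; return np.array([c['cx']+c['fx']*q[0]/-q[2],c['cy']+c['fy']*q[1]/q[2]])
def cap(n):
    s=sense(); c=capture(n)
    if n=='wrist':
        T=np.eye(4);T[:3,:3]=s['ee_rot'];T[:3,3]=s['tcp_pos'];c['T']=T@np.array(c['mount'])
    return c
def save(c,f,crop=None,k=1):
    i=c['img'][:,:,::-1]
    if crop: i=i[crop[1]:crop[3],crop[0]:crop[2]]
    cv2.imwrite('pics/'+f,cv2.resize(i,None,fx=k,fy=k,interpolation=cv2.INTER_CUBIC))
E
python3 - <<'E'
from h import *
s=sense();print({k:np.round(v,3).tolist() for k,v in s.items()})
for n in ['top','scene']:
    c=cap(n);save(c,n+'1.png');print(n,[k for k in c],np.round(np.linalg.inv(c['world_to_cam'])[:3,3],3),c['fx'])
    for l,z in [('cell_centre',.028),('cell_spare',0),('nest',0),('nest_corner',.01),('rail_long',.01),('rail_short',.01),('pin_long',.022),('stray_jar_w',0),('stray_jar_s',0),('stray_beaker',0),('stray_vial',0),('stray_pen',0)]:
        for r in landmark_of(n,l): print(l,round(r['score'],2),np.round(r['point'],1),np.round(onz(c,r['point'],z),4))
E
```

```text
{'time_s': 0.0, 'joints': [78.417, 22.09, 0.379, -0.029, -68.412, -14.816], 'joint_velocities': [0.012, -0.059, 0.062, 0.039, -0.0, 0.088], 'effort': [-0.001, -39.067, 18.741, 4.22, 0.011, -0.0], 'tcp_pos': [0.278, 0.559, 0.221], 'ee_rot': [[0.896, -0.445, -0.001], [-0.445, -0.896, -0.002], [0.0, 0.002, -1.0]], 'wrist_force': [-0.109, -0.205, -0.015], 'moment': [-0.009, -0.045, 0.01], 'gripper_force': 0.0, 'gripper_width': 1.001}
top ['img', 'fx', 'fy', 'cx', 'cy', 'world_to_cam'] [ 0.309 -0.005  1.06 ] 414.5106121451346
cell_centre 0.93 [368.8 206.5] [ 0.5124 -0.1079  0.028 ]
cell_centre 0.89 [468.  242.2] [ 0.4473 -0.3607  0.028 ]
cell_centre 0.73 [422.6 244.8] [ 0.4294 -0.2485  0.028 ]
cell_spare 0.74 [442.9 206.4] [ 0.5377 -0.3025  0.    ]
cell_spare 0.38 [291.9 207.4] [0.4953 0.088  0.    ]
nest 0.57 [290.7 207. ] [0.496  0.0912 0.    ]
nest_corner 0.63 [274.8 189.6] [0.5357 0.1367 0.01  ]
nest_corner 0.56 [338.3 151.6] [ 0.6552 -0.0178  0.01  ]
rail_long 0.52 [269.5 209. ] [0.4835 0.144  0.01  ]
rail_short 0.68 [280.1 186.7] [0.5448 0.124  0.01  ]Traceback (most recent call last):
  File "<stdin>", line 6, in <module>
ValueError: it knows: cell_centre, cell_spare, nest, nest_corner, rail_long, rail_short, stray_beaker, stray_jar, stray_pen, stray_vial
```

```bash
python3 -c "
import cv2,numpy as np
cv2.imwrite('pics/both.png',np.vstack([cv2.imread('pics/top1.png')[:300],cv2.imread('pics/scene1.png')[100:]])) if 0 else None"
```

```text
(no output)
```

View pics/top1.png

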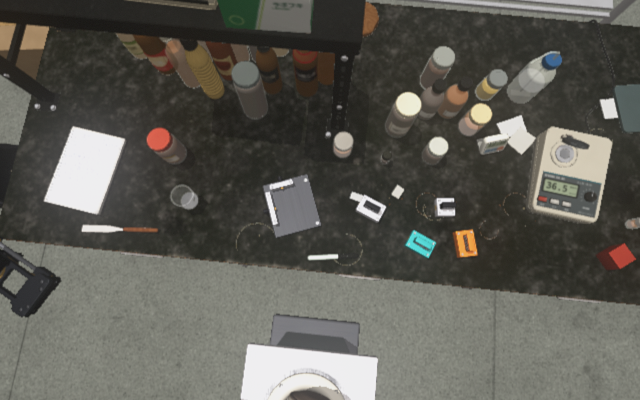

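The top picture shows the fixture at about (291,207), with its rails on the left and upper sides. Candidates for the block are bare aluminium at (369,207), a shorter bare one at (445,207), turquoise at (421,243) and orange at (466,243). The one at (369,207) fits because it is aluminium and the longer of the two bare blocks. I'll confirm that in a crop.

Run:
```python
from h import *
c=cap('top');save(c,'top_crop.png',(255,165,465,255),3.8)
for l in ['cell_centre','nest','rail_long','rail_short']:
    for r in silhouettes('top',l)[:1]:
        m=r['mask'].astype(np.uint8);pts=np.argwhere(m)[:,::-1]
        z={'cell_centre':.026,'nest':.01}.get(l,.03)
        W=np.array([onz(c,p,z)[:2] for p in pts],np.float32)
        print(l,r['score'],len(pts),np.round(cv2.minAreaRect(W)[0],4),np.round(cv2.minAreaRect(W)[1],4),cv2.minAreaRect(W)[2])
c=cap('scene');save(c,'scene1.png');print(np.round(np.linalg.inv(c['world_to_cam'])[:3,3],3),c['fx'])
for l,z in [('cell_centre',.028),('cell_spare',0),('nest',0),('nest_corner',.01),('rail_long',.01),('rail_short',.01)]:
        for r in landmark_of('scene',l): print(l,round(r['score'],2),np.round(r['point'],1),np.round(onz(c,r['point'],z),4))
```

```text
cell_centre 0.89 462 [ 0.5078 -0.1126] [0.0645 0.0482] 65.2024917602539
rail_long 0.57 204 [0.4798 0.1429] [0.0831 0.0268] 20.840131759643555
rail_short 0.74 534 [ 0.6758 -0.2668] [0.0518 0.0836] 55.57604217529297
[ 0.141 -0.629  0.93 ] 412.72674422870455
cell_centre 0.94 [342.8 289.8] [ 0.4353 -0.2414  0.028 ]
cell_centre 0.84 [343.1 239.9] [ 0.5121 -0.1168  0.028 ]
cell_centre 0.83 [372.7 329.6] [ 0.4429 -0.3592  0.028 ]
cell_centre 0.7 [303.7 179.7] [0.5222 0.1265 0.028 ]
nest 0.58 [302.8 195. ] [0.5025 0.0959 0.    ]
nest 0.39 [263.5 147.1] [0.486  0.3446 0.    ]
nest_corner 0.93 [304.5 181.4] [0.5286 0.1342 0.01  ]
rail_long 0.59 [291.8 184.8] [0.4884 0.1401 0.01  ]
rail_short 0.67 [310.4 182.6] [0.542  0.1213 0.01  ]
```

View pics/top_crop.png

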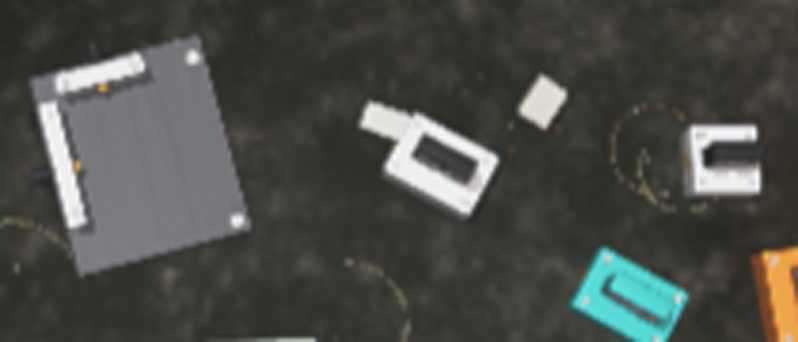

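View pics/scene1.png

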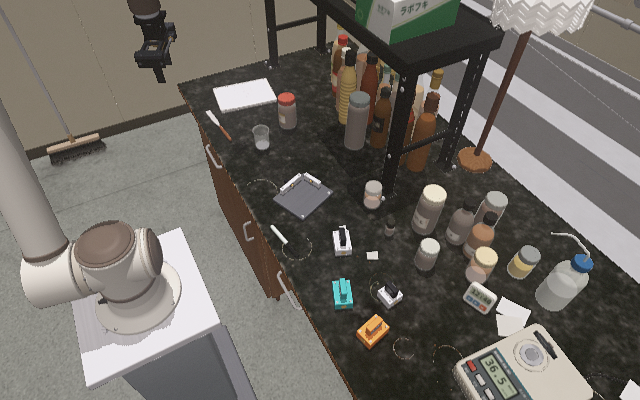

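The crop confirms it: (441,165) in the crop, or (369,207) in the full picture, is the longer bare block. The shorter one is at crop (725,160). Fixture yaw is about 14° and the block's long axis is about 65°. I'll move over the block now.

Call:
step_arm --linear '[[31.6,31,0],[31.6,31,0],[31.6,31,0],[31.6,31,0],[31.6,31,0],[31.6,31,0],[31.6,31,0],[31.6,31,0],[31.6,31,0],[31.6,31,0]]' --delta_rot '[[0,0,0],[0,0,0],[0,0,0],[0,0,0],[0,0,0],[0,0,0],[0,0,0],[0,0,0],[0,0,0],[0,0,0]]' --grip '[50,50,50,50,50,50,50,50,50,50]'

```text
time_s: 2.2
tcp_pos: [0.4234, 0.1403, 0.2229]
ee_rot: [[0.896, -0.444, 0.001], [-0.444, -0.896, 0.001], [0.0, -0.001, -1.0]]
wrist_force: [0.6, -1.7, -0.4]
gripper_width: 0.572
gripper_force: 0.0
```

Call:
step_arm --linear '[[31.6,31,0],[31.6,31,0],[31.6,31,0],[31.6,31,0],[31.6,31,0],[31.6,31,0],[0,0,0],[0,0,0],[0,0,0],[0,0,0]]' --delta_rot '[[0,0,0],[0,0,0],[0,0,0],[0,0,0],[0,0,0],[0,0,0],[0,0,0.17],[0,0,0.17],[0,0,0.17],[0,0,0.17]]' --grip '[50,50,50,50,50,50,50,50,50,50]'

```text
time_s: 3.45
tcp_pos: [0.5102, -0.1094, 0.2226]
ee_rot: [[0.412, -0.911, 0.0], [-0.911, -0.412, -0.0], [0.0, -0.0, -1.0]]
wrist_force: [0.5, 0.6, -1.3]
gripper_width: 0.57
gripper_force: 0.0
```

Call:
step_arm --linear '[[0,0,0],[0,0,0],[0,0,0],[0,0,0],[0,0,0],[0,0,0],[0,0,0]]' --delta_rot '[[0,0,0.17],[0,0,0.17],[0,0,0.17],[0,0,0.17],[0,0,0.17],[0,0,0.02],[0,0,0]]' --grip '[50,50,50,50,50,50,50]'

```text
time_s: 4.32
tcp_pos: [0.5102, -0.1093, 0.2226]
ee_rot: [[-0.424, -0.906, 0.0], [-0.906, 0.424, -0.0], [-0.0, -0.0, -1.0]]
wrist_force: [-0.4, 0.2, 0.5]
gripper_width: 0.577
gripper_force: 0.0
```

Run:
```python
from h import *
s=sense();print({k:np.round(v,3).tolist() for k,v in s.items() if k in('time_s','tcp_pos','ee_rot','joints')})
c=cap('wrist');save(c,'w1.png');print(np.round(c['mount'],3).tolist(),c['fx'])
for r in landmark_of('wrist','cell_centre'): print(round(r['score'],2),np.round(r['point'],1),np.round(onz(c,r['point'],.028),4))
```

```text
{'time_s': 4.325, 'joints': [5.745, 11.971, -13.913, 0.002, -64.108, -30.832], 'tcp_pos': [0.51, -0.109, 0.223], 'ee_rot': [[-0.424, -0.906, 0.0], [-0.906, 0.424, -0.0], [-0.0, -0.0, -1.0]]}
[[0.0, 0.967, 0.255, 0.07], [1.0, 0.0, -0.001, -0.0], [-0.001, 0.255, -0.967, -0.161], [0.0, 0.0, 0.0, 1.0]] 327.34594627648545
0.87 [342.4  24.7] [ 0.4331 -0.2436  0.028 ]
0.86 [326.7 179.5] [ 0.513  -0.1099  0.028 ]
```

View pics/w1.png

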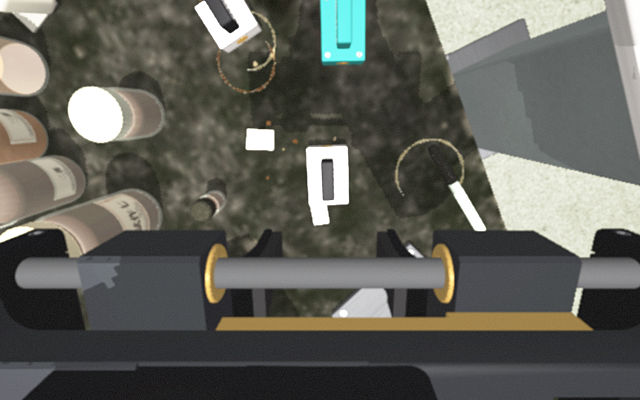

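The wrist view shows the longer block at (327,175), nearly aligned with the tool, with a paper slip at (320,214). I'll refine its angle and centre from the rib and the body edges.

Run:
```python
from h import *
c=cap('wrist');g=cv2.cvtColor(c['img'],cv2.COLOR_RGB2GRAY)
x0,y0,x1,y1=300,138,356,215
roi=g[y0:y1,x0:x1]
w=(roi>170).astype(np.uint8)
# rib: dark inside body
rib=np.zeros_like(w);rib[16:66,18:38]=(roi[16:66,18:38]<110)
n,l,st,ce=cv2.connectedComponentsWithStats(rib);print(st[1:],ce[1:])
i=1+np.argmax(st[1:,4]);P=np.argwhere(l==i)[:,::-1]+[x0,y0]
print('rib px',cv2.minAreaRect(P.astype(np.float32)))
for z in(.056,.04):
    W=np.array([onz(c,p,z)[:2] for p in P],np.float32);print(z,cv2.minAreaRect(W))
# body left/right edges, rows 155..195
for nm,rows in(('mid',range(150,200)),):
    L=[];R=[]
    for r in rows:
        xs=np.flatnonzero(w[r-y0])+x0; L.append((xs.min(),r));R.append((xs.max()+1,r))
    for E,n_ in((L,'L'),(R,'R')):
        W=np.array([onz(c,p,.026)[:2] for p in E],np.float32)
        vx,vy,px,py=cv2.fitLine(W,cv2.DIST_HUBER,0,.01,.01).ravel();print(n_,np.degrees(np.arctan2(vy,vx)),px,py)
for r in range(140,214,3): print(r,''.join('#' if v>170 else '.' if v<110 else '-' for v in g[r,x0:x1]))
```

```text
[[ 22  21  12  41 193]
 [ 26  29   1   1   1]] [[27.12953368 39.65284974]
 [26.         29.        ]]
rib px ((327.19720458984375, 179.00917053222656), (40.254249572753906, 10.752639770507812), 88.26429748535156)
0.056 ((0.5099486112594604, -0.11480676382780075), (0.041672710329294205, 0.01098879799246788), 66.74884796142578)
0.04 ((0.511368453502655, -0.1119714304804802), (0.04370960593223572, 0.011525954119861126), 66.74888610839844)
L 66.809425 0.53380543 -0.11639223
R 67.1956 0.49066707 -0.10000731
140 ..................................-.....................
143 ........................................................
146 ........------------------#####################-........
149 .....-##########################################........
152 ......##########################################......--
155 ......##########################################........
158 --....##########################################-.......
161 ......################...........###############-.......
164 ......###############-..--------.###############-.......
167 ......-##############-...-.-----.######
[... 232 characters left out ...]
-----.-###############.......
182 .......###############-.-------..-###############.......
185 .......###############..--------.-###############.......
188 .......-##############-.--------.-###############.......
191 ........##############-.--------.-###############.......
194 ........###############.------....###############.......
197 ........###############..----.-...###############.......
200 ........#########################################.......
203 ........########################################-.......
206 .........-#################-............................
209 ..........##################............................
212 ...........#################-...........................
```

Call:
step_arm --linear '[[2,-2.5,0],[0,0,45],[0,0,45],[0,0,45],[0,0,35],[0,0,23],[0,0,0],[0,0,0]]' --delta_rot '[[0,0,-0.035],[0,0,0],[0,0,0],[0,0,0],[0,0,0],[0,0,0],[0,0,0],[0,0,0]]' --grip '[50,50,50,50,50,50,50,50]'

```text
time_s: 5.48
tcp_pos: [0.5125, -0.1122, 0.0305]
ee_rot: [[-0.393, -0.919, 0.002], [-0.919, 0.393, -0.0], [-0.001, -0.002, -1.0]]
wrist_force: [-0.7, 1.4, -0.5]
gripper_width: 0.577
gripper_force: 0.0
```

Call:
step_arm --linear '[[0,0,0],[0,0,0],[0,0,0],[0,0,0],[0,0,0],[0,0,0]]' --delta_rot '[[0,0,0],[0,0,0],[0,0,0],[0,0,0],[0,0,0],[0,0,0]]' --grip '[0,0,0,0,0,0]'

```text
time_s: 6.22
tcp_pos: [0.5115, -0.1121, 0.0296]
ee_rot: [[-0.394, -0.919, -0.0], [-0.919, 0.394, -0.0], [0.0, 0.0, -1.0]]
wrist_force: [-0.9, 0.8, 1.0]
gripper_width: 0.159
gripper_force: 30.0
```

Call:
step_arm --linear '[[0,0,-20],[0,0,-35],[0,0,-35],[0,0,-30],[-31.3,19.3,0],[-31.3,19.3,0],[-31.3,19.3,0],[-31.3,19.3,0],[-31.3,19.3,0],[0,0,0]]' --delta_rot '[[0,0,0],[0,0,0],[0,0,0],[0,0,0],[0,0,0],[0,0,0],[0,0,0],[0,0,0],[0,0,0],[0,0,-0.12]]' --grip '[0,0,0,0,0,0,0,0,0,0]'

```text
time_s: 7.48
tcp_pos: [0.4837, 0.0716, 0.1488]
ee_rot: [[-0.275, -0.961, -0.001], [-0.961, 0.275, 0.0], [0.0, 0.001, -1.0]]
wrist_force: [0.0, -0.7, -2.9]
gripper_width: 0.164
gripper_force: 30.0
```

Call:
step_arm --linear '[[0,0,0],[0,0,0],[0,0,0],[0,0,0],[0,0,0],[0,0,0],[0,0,0],[0,0,0],[0,0,0],[0,0,0]]' --delta_rot '[[0,0,-0.17],[0,0,-0.17],[0,0,-0.17],[0,0,-0.17],[0,0,-0.17],[0,0,-0.17],[0,0,-0.17],[0,0,-0.17],[0,0,-0.17],[0,0,-0.17]]' --grip '[0,0,0,0,0,0,0,0,0,0]'

```text
time_s: 8.72
tcp_pos: [0.4838, 0.0695, 0.1486]
ee_rot: [[0.989, -0.15, -0.002], [-0.15, -0.989, -0.0], [-0.002, 0.001, -1.0]]
wrist_force: [0.6, -0.3, -3.3]
gripper_width: 0.161
gripper_force: 30.0
```

Call:
step_arm --linear '[[0,0,0],[0,0,0],[0,0,0],[0,0,0],[0,0,0]]' --delta_rot '[[0,0,-0.15],[0,0,-0.15],[0,0,-0.1],[0,0,0],[0,0,0]]' --grip '[0,0,0,0,0]'

```text
time_s: 9.35
tcp_pos: [0.4842, 0.0696, 0.1491]
ee_rot: [[0.971, 0.24, -0.001], [0.24, -0.971, -0.0], [-0.001, -0.0, -1.0]]
wrist_force: [-0.2, 0.4, -2.9]
gripper_width: 0.158
gripper_force: 30.0
```

Run:
```python
from h import *
s=sense();print({k:np.round(v,3).tolist() for k,v in s.items() if k in('time_s','tcp_pos','ee_rot','joints')})
c=cap('wrist');save(c,'w2.png')
for l,z in [('nest_corner',.01),('nest',0),('rail_long',0),('rail_short',0),('cell_centre',.12)]:
    for r in landmark_of('wrist',l): print(l,round(r['score'],2),np.round(r['point'],1),np.round(onz(c,r['point'],z),4))
```

```text
{'time_s': 9.35, 'joints': [27.234, 12.995, -24.272, -0.016, -52.784, 76.672], 'tcp_pos': [0.484, 0.07, 0.149], 'ee_rot': [[0.971, 0.24, -0.001], [0.24, -0.971, -0.0], [-0.001, -0.0, -1.0]]}
nest_corner 0.93 [252.7 117.8] [0.5316 0.1507 0.01  ]
nest 0.93 [309.6 166.1] [0.5    0.0921 0.    ]
nest 0.29 [328.  248.3] [0.4223 0.0548 0.    ]
rail_long 0.92 [257.3 174.4] [0.4801 0.139  0.    ]
rail_short 0.95 [289.1 106.8] [0.5485 0.1224 0.    ]
cell_centre 0.64 [326.2 248.5] [0.4721 0.0678 0.12  ]
cell_centre 0.58 [ 25.1 111.5] [0.5118 0.2512 0.12  ]
```

View pics/w2.png

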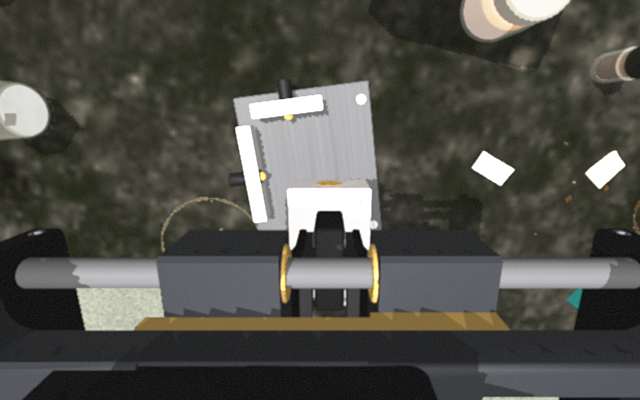

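The wrist view shows the block held at (330,215). The plate's corners are at (235,98) and (369,81), with the long rail at (252,172) and the short rail at (287,107). I'll fit the rail edges.

Run:
```python
from h import *
c=cap('wrist');g=cv2.cvtColor(c['img'],cv2.COLOR_RGB2GRAY)
def fit(P,z,n):
    W=np.array([onz(c,p,z)[:2] for p in P],np.float32)
    vx,vy,px,py=cv2.fitLine(W,cv2.DIST_HUBER,0,.001,.001).ravel()
    if abs(vy)>abs(vx): vx,vy=(vy,-vx)
    if vx<0:vx,vy=-vx,-vy
    print(n,'yaw',round(float(np.degrees(np.arctan2(vy,vx))),2),len(P)); return np.array([px,py])
w=(g>190)
inner=[];outer=[]
for r in range(132,216):
    xs=np.flatnonzero(w[r,225:275])+225
    if len(xs)>5: inner.append((xs.max()+.5,r));outer.append((xs.min()-.5,r))
a=fit(inner,.03,'long inner');b=fit(outer,.03,'long outer')
inn=[];out=[]
for q in range(254,322):
    ys=np.flatnonzero(w[90:125,q])+90
    if len(ys)>5: inn.append((q,ys.max()+.5)); out.append((q,ys.min()-.5))
d=fit(inn,.03,'short inner');e=fit(out,.03,'short outer')
right=[]
top=[]
for q in range(240,365):
    col=np.diff(cv2.GaussianBlur(g,(3,3),0)[76:106,q].astype(int)); top.append((q,76+np.argmax(col)+.5))
fit(top[90:],.01,'plate top')
for r in range(105,180):
    row=np.diff(cv2.GaussianBlur(g,(3,3),0)[r,360:390].astype(int)); right.append((360+np.argmin(row)+.5,r))
fit(right,.01,'plate right')
yaw=np.radians(16)
for y in (14,15,16,17):
    t=np.radians(y);ex=np.array([np.cos(t),np.sin(t)]);ey=np.array([-ex[1],ex[0]])
    print(y,'corner from inner',ex*(d@ex)+ey*(a@ey),'thick',b@ey-a@ey,e@ex-d@ex)
for pt in [(235,98.5),(369,81)]: print(onz(c,pt,.01)[:2])
```

```text
long inner yaw 21.03 84
long outer yaw 21.05 84
short inner yaw 21.11 68
short outer yaw 21.13 68
plate top yaw 20.93 35
plate right yaw 20.71 75
14 corner from inner [0.53628066 0.14456902] thick 0.013320798103497164 0.013703320694034016
15 corner from inner [0.53559189 0.14528948] thick 0.013311663323982642 0.01365067281387189
16 corner from inner [0.53487839 0.14598546] thick 0.013298473682866681 0.013593866806533628
17 corner from inner [0.53414104 0.14665612] thick 0.013281233197841691 0.013532919975679292
[0.54436396 0.16910574]
[0.58671717 0.05895712]
```

Run:
```python
from h import *
c=cap('wrist');s=sense();g=cv2.cvtColor(c['img'],cv2.COLOR_RGB2GRAY)
for col in(300,310,350,360): print(col,g[178:200,col])
for row in (195,205,215): print(row,g[row,280:296],g[row,362:380])
R=np.array(s['ee_rot']);t=np.array(s['tcp_pos'])
for p in [(288,189),(371,189),(330,189)]: print(1000*R.T@(onz(c,p,t[2]-.0036)-t))
C=np.array([.5314,.1502]);y=np.radians(21);ex=np.array([np.cos(y),np.sin(y)]);ey=np.array([-ex[1],ex[0]])
H=C-.032*ex-.022*ey-.012*ex-.012*ey
print(H,1000*R.T@np.array([*(H-t[:2]),0]))
```

```text
300 [182 179 178 177 179 180 180 177 176 195 251 255 255 255 255 255 255 254
 255 255 255 255]
310 [179 179 179 178 176 178 180 180 179 198 253 255 255 255 255 255 255 255
 255 255 255 255]
350 [160 162 176 185 193 190 189 187 183 201 253 255 255 255 255 255 255 255
 255 255 255 255]
360 [181 175 184 189 184 186 184 185 186 201 253 255 255 255 255 255 255 255
 254 252 249 248]
195 [182 179 181 181 180 178 199 255 255 255 255 255 255 255 255 255] [255 255 255 255 255 255 255 255 255 232 125 112 118 117 119 119  86  51]
205 [179 176 182 180 160 132 115 192 255 255 255 255 255 255 255 255] [255 255 255 255 255 255 255 255 255 182 105 114 111 118 113 118 116  93]
215 [178 180 179 177 174 161 140 133 207 251 254 253 252 252 252 252] [255 255 255 255 255 255 255 255 255 167 108 112 113 114 117 114 115 110]
[ 31.79884177 -20.56662118   3.60027733]
[31.80899973 22.17543927  3.59948341]
[31.80398233  1.06350435  3.59987556]
[0.50250697 0.10269008] [ 2.53945638e+01 -2.76881995e+01  4.30686924e-04]
```

Call:
step_arm --linear '[[12.5,-14,0],[12.5,-13.7,0],[0,0,0],[0,0,40],[0,0,35],[0,0,20],[0,0,10],[0,0,0],[0,0,0]]' --delta_rot '[[0,0,0],[0,0,0],[0,0,-0.124],[0,0,0],[0,0,0],[0,0,0],[0,0,0],[0,0,0],[0,0,0]]' --grip '[0,0,0,0,0,0,0,0,0]'

```text
time_s: 10.88
tcp_pos: [0.5031, 0.1033, 0.0455]
ee_rot: [[0.933, 0.36, 0.002], [0.36, -0.933, 0.001], [0.002, -0.0, -1.0]]
wrist_force: [0.8, 0.0, -1.9]
gripper_width: 0.157
gripper_force: 30.0
```

Run:
```python
from h import *
s=sense();R=np.array(s['ee_rot']);t=np.array(s['tcp_pos']);print(s['time_s'],t,np.degrees(np.arctan2(R[1,0],R[0,0])),s['wrist_force'])
c=cap('wrist');save(c,'w3.png',(200,60,440,240),3)
def k(p,z): return np.round(1000*R.T@(onz(c,p,z)-t),1)
for l,z in [('nest_corner',.01),('rail_long',0),('rail_short',0)]:
    for r in landmark_of('wrist',l)[:1]: print(l,round(r['score'],2),np.round(r['point'],1),np.round(onz(c,r['point'],z),4),k(r['point'],z))
```

```text
10.875 [0.5031215  0.10328186 0.04547423] 21.125647249706628 [ 0.76260289  0.02146341 -1.93045067]
nest_corner 0.62 [277.1 159.9] [0.5316 0.1472 0.01  ] [ 42.3 -30.7  35.6]
rail_long 0.83 [265.9 235.3] [0.4791 0.1388 0.    ] [ -9.7 -41.8  45.5]
rail_short 0.78 [325.7 147.1] [0.5483 0.1224 0.    ] [49.  -1.5 45.6]
```

View pics/w3.png

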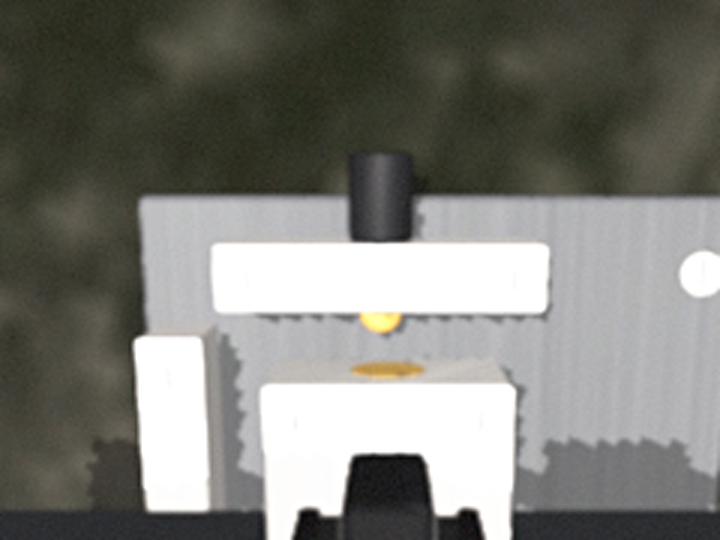

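The crop shows the block square to both rails, with gaps of about 11 mm to the left rail (crop x 210 to 262) and about 12 mm to the upper one. Next I'll lower it gently.

Call:
step_arm --linear '[[0,0,3],[0,0,1.5],[0,0,0],[0,0,0.5],[0,0,0]]' --delta_rot '[[0,0,0],[0,0,0],[0,0,0],[0,0,0],[0,0,0]]' --grip '[0,0,0,0,0]'

```text
time_s: 11.7
tcp_pos: [0.5022, 0.1026, 0.0396]
ee_rot: [[0.933, 0.36, 0.0], [0.36, -0.933, 0.0], [0.0, 0.0, -1.0]]
wrist_force: [0.3, 0.2, -2.5]
gripper_width: 0.159
gripper_force: 30.0
```

Call:
step_arm --linear '[[0,0,0.5],[0,0,0],[0,0,0]]' --delta_rot '[[0,0,0],[0,0,0],[0,0,0]]' --grip '[0,0,0]'

```text
time_s: 12.08
tcp_pos: [0.5023, 0.1026, 0.0396]
ee_rot: [[0.933, 0.36, 0.0], [0.36, -0.933, 0.0], [0.0, 0.0, -1.0]]
wrist_force: [-1.9, 0.2, 5.8]
gripper_width: 0.159
gripper_force: 30.0
```

Contact is at z = 0.0396, and the arm is stiff, at about 16 N/mm. I'll ease up a little and slide towards the long rail.

Call:
step_arm --linear '[[0,0,-0.4],[0,-3,0],[0,-3,0],[0,-2,0],[0,-1,0],[0,0,0],[0,0,0]]' --delta_rot '[[0,0,0],[0,0,0],[0,0,0],[0,0,0],[0,0,0],[0,0,0],[0,0,0]]' --grip '[0,0,0,0,0,0,0]'

```text
time_s: 12.95
tcp_pos: [0.4994, 0.1112, 0.0396]
ee_rot: [[0.933, 0.36, 0.001], [0.36, -0.933, 0.0], [0.001, -0.0, -1.0]]
wrist_force: [2.7, -2.6, 3.6]
gripper_width: 0.159
gripper_force: 30.0
```

Call:
step_arm --linear '[[0,-1,0],[0,-0.5,0],[0,0,0],[0,0,0]]' --delta_rot '[[0,0,0],[0,0,0],[0,0,0],[0,0,0]]' --grip '[0,0,0,0]'

```text
time_s: 13.45
tcp_pos: [0.4985, 0.1124, 0.0396]
ee_rot: [[0.933, 0.36, 0.0], [0.36, -0.933, 0.0], [0.0, 0.0, -1.0]]
wrist_force: [3.1, -3.9, 3.4]
gripper_width: 0.161
gripper_force: 30.0
```

Call:
step_arm --linear '[[3,0,0],[3,0,0],[2,0,0],[1,0,0],[1,0,0],[0,0,0],[0,0,0]]' --delta_rot '[[0,0,0],[0,0,0],[0,0,0],[0,0,0],[0,0,0],[0,0,0],[0,0,0]]' --grip '[0,0,0,0,0,0,0]'

```text
time_s: 14.32
tcp_pos: [0.505, 0.1147, 0.0397]
ee_rot: [[0.933, 0.36, -0.005], [0.36, -0.933, -0.003], [-0.006, 0.0, -1.0]]
wrist_force: [-3.9, -5.0, 11.1]
gripper_width: 0.157
gripper_force: 30.0
```

Call:
step_arm --linear '[[0,-0.5,0],[0,-0.5,0],[0,0,0],[0,0,0]]' --delta_rot '[[0,0,0],[0,0,0],[0,0,0],[0,0,0]]' --grip '[0,0,0,0]'

```text
time_s: 14.82
tcp_pos: [0.5051, 0.1154, 0.0396]
ee_rot: [[0.933, 0.36, -0.005], [0.36, -0.933, -0.003], [-0.005, 0.001, -1.0]]
wrist_force: [-2.3, -6.5, 10.1]
gripper_width: 0.157
gripper_force: 30.0
```

Call:
step_arm --linear '[[0,-0.5,0],[0,0,0],[0,0,0]]' --delta_rot '[[0,0,0],[0,0,0],[0,0,0]]' --grip '[0,0,0]'

```text
time_s: 15.2
tcp_pos: [0.5051, 0.1157, 0.0396]
ee_rot: [[0.933, 0.359, -0.004], [0.359, -0.933, -0.003], [-0.005, 0.001, -1.0]]
wrist_force: [-1.3, -7.5, 9.9]
gripper_width: 0.158
gripper_force: 30.0
```

Call:
step_arm --linear '[[0,0,-0.4],[1,0,0],[1,0,0],[0,0,0],[0,0,0]]' --delta_rot '[[0,0,0],[0,0,0],[0,0,0],[0,0,0],[0,0,0]]' --grip '[0,0,0,0,0]'

```text
time_s: 15.82
tcp_pos: [0.5054, 0.1159, 0.0397]
ee_rot: [[0.933, 0.359, -0.008], [0.359, -0.933, -0.004], [-0.009, 0.001, -1.0]]
wrist_force: [-4.2, -6.6, 11.3]
gripper_width: 0.163
gripper_force: 30.0
```

```bash
cat > st.py <<'E'
from h import *
s=sense();R=np.array(s['ee_rot']);f=np.array(s['wrist_force'])
y=np.radians(21.05);ex=np.array([np.cos(y),np.sin(y)]);ey=np.array([-ex[1],ex[0]])
d=np.array(s['tcp_pos'][:2])-[.5314,.1502]
print(s['time_s'],'nest mm',1000*d@ex,1000*d@ey,'z',s['tcp_pos'][2],'push x,y',-f[:2]@ex,-f[:2]@ey,'fz',f[2],'mom',np.round(s['moment'],2),'yaw',np.degrees(np.arctan2(R[1,0],R[0,0])))
E
python3 st.py
```

```text
15.825 nest mm -36.558790785617255 -22.640324515182666 z 0.03974527451527027 push x,y 6.253013146906347 4.682550230666238 fz 11.273892258189822 mom [-1.99  1.22 -0.03] yaw 21.045696180899654
```

Call:
step_arm --linear '[[0,0,-0.7],[0,0,-0.7],[0,0,0],[0,0,0]]' --delta_rot '[[0,0,0],[0,0,0],[0,0,0],[0,0,0]]' --grip '[0,0,0,0]'

```text
time_s: 16.32
tcp_pos: [0.5055, 0.1162, 0.0399]
ee_rot: [[0.933, 0.359, -0.008], [0.359, -0.933, -0.004], [-0.009, 0.001, -1.0]]
wrist_force: [-1.2, -5.7, 2.9]
gripper_width: 0.16
gripper_force: 30.0
```

```bash
python3 st.py
```

```text
16.325 nest mm -36.41617569948058 -22.411008087760028 z 0.039857612696483746 push x,y 3.1095819212758524 4.865145862198596 fz 2.8685260776014676 mom [-1.74  0.35  0.04] yaw 21.015034766795395
```

Call:
step_arm --linear '[[1,0,0],[1,0,-0.3],[0,0,0],[0,0,0]]' --delta_rot '[[0,0,0],[0,0,0],[0,0,0],[0,0,0]]' --grip '[0,0,0,0]'

```text
time_s: 16.82
tcp_pos: [0.5066, 0.1167, 0.0399]
ee_rot: [[0.934, 0.358, -0.009], [0.358, -0.934, -0.004], [-0.01, 0.0, -1.0]]
wrist_force: [-2.3, -4.9, 4.0]
gripper_width: 0.157
gripper_force: 30.0
```

```bash
python3 st.py
```

```text
16.825 nest mm -35.16730019849903 -22.338138058162652 z 0.039915531995891707 push x,y 3.946091882599313 3.744160915361609 fz 3.998313408754841 mom [-1.59  0.72  0.03] yaw 21.004569746517152
```

Call:
step_arm --linear '[[1,0,-0.3],[1,0,-0.3],[0.5,0,0],[0,0,0],[0,0,0]]' --delta_rot '[[0,0,0],[0,0,0],[0,0,0],[0,0,0],[0,0,0]]' --grip '[0,0,0,0,0]'

```text
time_s: 17.45
tcp_pos: [0.5081, 0.1173, 0.04]
ee_rot: [[0.934, 0.358, -0.011], [0.358, -0.934, -0.005], [-0.012, 0.0, -1.0]]
wrist_force: [-3.5, -4.5, 2.2]
gripper_width: 0.159
gripper_force: 30.0
```

```bash
python3 st.py
```

```text
17.45 nest mm -33.57107898388049 -22.358370807173237 z 0.04000807209489854 push x,y 4.909955435522444 2.9357271621164296 fz 2.2477803917537997 mom [-1.6   0.95  0.05] yaw 20.987450810646735
```

Call:
step_arm --linear '[[0.5,-0.7,-0.1],[0.5,-0.7,-0.1],[0.5,-0.7,0],[0,0,0],[0,0,0]]' --delta_rot '[[0,0,0],[0,0,0],[0,0,0],[0,0,0],[0,0,0]]' --grip '[0,0,0,0,0]'

```text
time_s: 18.08
tcp_pos: [0.5085, 0.1189, 0.0401]
ee_rot: [[0.934, 0.358, -0.012], [0.358, -0.934, -0.006], [-0.014, 0.001, -1.0]]
wrist_force: [-3.3, -7.4, 0.7]
gripper_width: 0.158
gripper_force: 30.0
```

```bash
python3 st.py
```

```text
18.075 nest mm -32.64766791274537 -20.995933411861905 z 0.040051915813942005 push x,y 5.795604336366669 5.748848697084625 fz 0.7285315303822819 mom [-2.61  0.58  0.05] yaw 20.987717072698466
```

Call:
step_arm --linear '[[0.7,-0.7,0],[0.7,-0.7,-0.1],[0.7,-0.7,0],[0,0,0],[0,0,0]]' --delta_rot '[[0,0,0],[0,0,0],[0,0,0],[0,0,0],[0,0,0]]' --grip '[0,0,0,0,0]'

```text
time_s: 18.7
tcp_pos: [0.5085, 0.1191, 0.0401]
ee_rot: [[0.934, 0.358, -0.016], [0.358, -0.934, -0.01], [-0.018, 0.004, -1.0]]
wrist_force: [-1.6, -16.2, 3.6]
gripper_width: 0.157
gripper_force: 30.0
```

```bash
python3 st.py
```

```text
18.7 nest mm -32.57425920797998 -20.83158338035727 z 0.04013021310655929 push x,y 7.357363010324614 14.538379334768226 fz 3.577456772304935 mom [-4.89  0.43  0.1 ] yaw 20.984490111993967
```

Call:
step_arm --linear '[[1,0,-0.3],[1,0,-0.3],[1,0,-0.3],[0,0,0],[0,0,0]]' --delta_rot '[[0,0,0],[0,0,0],[0,0,0],[0,0,0],[0,0,0]]' --grip '[0,0,0,0,0]'

```text
time_s: 19.32
tcp_pos: [0.5093, 0.1193, 0.0404]
ee_rot: [[0.934, 0.358, -0.02], [0.357, -0.934, -0.012], [-0.023, 0.004, -1.0]]
wrist_force: [-5.8, -15.5, 5.0]
gripper_width: 0.158
gripper_force: 30.0
```

```bash
python3 st.py
```

```text
19.325 nest mm -31.732710694447444 -20.8596496609601 z 0.04040363424817965 push x,y 10.967626320591688 12.339039687863915 fz 4.980189319904693 mom [-4.89  1.49  0.12] yaw 20.950699621171687
```

Call:
step_arm --linear '[[0.5,0,0],[0.5,0,0],[0,0,0],[0,0,0],[0,0,0]]' --delta_rot '[[0,0.01,0],[0,0.01,0],[0,0,0],[0,0,0],[0,0,0]]' --grip '[0,0,0,0,0]'

```text
time_s: 19.95
tcp_pos: [0.5092, 0.1193, 0.0399]
ee_rot: [[0.934, 0.357, -0.004], [0.357, -0.934, -0.006], [-0.005, 0.004, -1.0]]
wrist_force: [-5.6, -15.0, 4.3]
gripper_width: 0.161
gripper_force: 30.0
```

```bash
python3 st.py
python3 - <<'E'
from h import *
c=cap('wrist');save(c,'w4.png',(220,60,420,240),3)
E
```

```text
19.95 nest mm -31.829292310496367 -20.88896195610295 z 0.03994004000499835 push x,y 10.627186420369748 12.027096211935536 fz 4.288977280506121 mom [-4.85  1.97  0.06] yaw 20.915110242420642
```

View pics/w4.png

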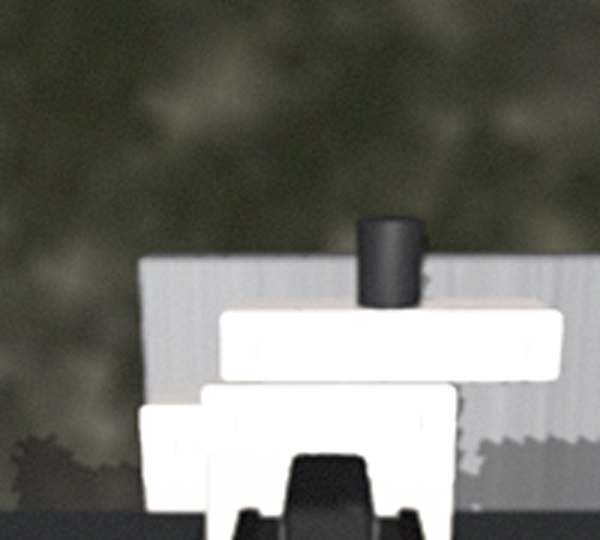

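The block now sits against both rails, with the seams closed at crop (205,450) and (330,382). I'll add a bit more push along x to confirm it is at the stop.

Call:
step_arm --linear '[[0.8,0,-0.2],[0.8,0,-0.2],[0,0,0],[0,0,0],[0,0,0]]' --delta_rot '[[0,0,0],[0,0,0],[0,0,0],[0,0,0],[0,0,0]]' --grip '[0,0,0,0,0]'

```text
time_s: 20.62
tcp_pos: [0.5092, 0.1193, 0.04]
ee_rot: [[0.934, 0.357, -0.007], [0.357, -0.934, -0.007], [-0.009, 0.004, -1.0]]
wrist_force: [-9.5, -15.8, 5.9]
gripper_width: 0.156
gripper_force: 30.0
```

```bash
python3 st.py
```

```text
20.625 nest mm -31.856179392961053 -20.865589830853242 z 0.039962530982194745 push x,y 14.584289340918327 11.320143403659348 fz 5.8855599272434125 mom [-4.79  2.6   0.06] yaw 20.895309154914784
```

Both directions are at a hard stop, with a push of 14.6 N along x and 11.3 N along y. I'll hold briefly and then hand in.

Call:
step_arm --linear '[[0,0,0],[0,0,0],[0,0,0],[0,0,0]]' --delta_rot '[[0,0,0],[0,0,0],[0,0,0],[0,0,0]]' --grip '[0,0,0,0]'

```text
time_s: 21.12
tcp_pos: [0.5092, 0.1193, 0.04]
ee_rot: [[0.934, 0.357, -0.007], [0.357, -0.934, -0.007], [-0.009, 0.004, -1.0]]
wrist_force: [-8.5, -15.3, 4.9]
gripper_width: 0.154
gripper_force: 30.0
```

```bash
python3 st.py; python3 -c "
from h import *
print(finish_job())"
```

```text
21.125 nest mm -31.85460934613334 -20.8796397132305 z 0.03996677361542056 push x,y 13.400164189702807 11.23365038727629 fz 4.93638255341498 mom [-4.8   2.59  0.12] yaw 20.892648318899873
the job is handed in; nothing more can be done
None
```

I handed the job in at 21 s with the longer block seated in the corner, still gripped and pressed at about 13 N (short rail) and 11 N (long rail); no verdict came back, and the pins were judged in from force and position, not read.

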